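# Let the oranges out of the fruit dispenser

## Task

Two fruit dispensers stand on the drinks counter, one loaded with large oranges and one with small mandarins: press down the paddle of the one with the large oranges with your fingertips, so that its gate lifts, and keep it down until both oranges have rolled out into the tray. Then let the paddle come all the way back up so that the gate shuts. Do not touch the fruit or the gates, do not work the mandarin dispenser, and leave everything else on the counter as it stands.

Things in the scene. Friction and masses are not known exactly. Their poses are not given: they have to be found in the camera images.
- orange_dispenser: Orange dispenser, fixed on a 0 to 50 mm plinth, 500 mm long (x), 100 wide, 126 high, loaded with the two large fruits; alike otherwise; either may be on the left. Origin: underside (on the plinth), below the lever pivot, mid-width. x = rolling direction, from press paddle to tray (away from the robot); y left. Clear-walled chute x -35 to 148 mm, 80 inside, walls 113 high; back wall 123. Lever along its +y side.
- mandarin_dispenser: Mandarin dispenser, fixed on a 0 to 50 mm plinth, 500 mm long (x), 100 wide, 126 high, loaded with the two small fruits; alike otherwise; either may be on the left. Origin: underside (on the plinth), below the lever pivot, mid-width. x = rolling direction, from press paddle to tray (away from the robot); y left. Clear-walled chute x -35 to 148 mm, 80 inside, walls 113 high; back wall 123. Lever along its +y side.
- orange_paddle (a point): Middle of the top of the orange press paddle: aluminium plate with black rubber pad, 50 mm along the lever, 44 across, 5 mm lip on the robot-side edge. At rest level, 123 mm above the dispenser's underside; x points to the pivot line, 135 mm away. Turns with the lever: at 0.45 about 60 mm lower, robot-side edge lowest. Only the 10 mm base plate lies below.
- orange_pivot (a point): Point on the orange lever's turning axis line as seen from above, 8 mm above the axis, at rest 135 mm straight ahead (dispenser +x) of the paddle's middle; axis along the dispenser's y, 115 mm above its underside.
- orange_lever (a joint): Orange dispenser's lever angle, rad: 0 at rest (gate shut), grows as the paddle is pressed down, stop at 0.50. A spring brings it back: about 3 N on the paddle starts it, about 7 N holds it at the stop. The gate clears the oranges from about 0.40 on. Gate: an aluminium plate 70 mm wide, 66 high, hung across the chute at dispenser x 152 mm. Tray beyond it: x 155 to 321, 80 wide inside, walls 70 high.
- mandarin_paddle (a point): Middle of the top of the mandarin press paddle: aluminium plate with black rubber pad, 50 mm along the lever, 44 across, 5 mm lip on the robot-side edge. At rest level, 123 mm above the dispenser's underside; x points to the pivot line, 135 mm away. Turns with the lever: at 0.45 about 60 mm lower, robot-side edge lowest. Only the 10 mm base plate lies below.
- mandarin_lever (a joint): Mandarin dispenser's lever angle, rad: 0 at rest (gate shut), grows as the paddle is pressed down, stop at 0.50. A spring brings it back: about 3 N on the paddle starts it, about 7 N holds it at the stop. The gate clears the mandarins from about 0.25 on. Gate: an aluminium plate 70 mm wide, 66 high, hung across the chute at dispenser x 152 mm. Tray beyond it: x 155 to 321, 80 wide inside, walls 70 high.
- orange_1: Large orange, a rigid ball 70 mm across (same skin colour as the other fruits), about 0.19 kg; origin at its centre (its axes turn as it rolls). Starts in the orange chute, next to the gate.
- orange_2: Large orange, a rigid ball 70 mm across (same skin colour as the other fruits), about 0.19 kg; origin at its centre (its axes turn as it rolls). Starts in the orange chute, behind the first one.
- mandarin_1: Small mandarin, a rigid ball 48 mm across (same skin colour as the other fruits), about 0.07 kg; origin at its centre (its axes turn as it rolls). Starts in the mandarin chute, next to the gate.
- mandarin_2: Small mandarin, a rigid ball 48 mm across (same skin colour as the other fruits), about 0.07 kg; origin at its centre (its axes turn as it rolls). Starts in the mandarin chute, behind the first one.
- tumbler_stack: Nested stack of three clear plastic tumblers, 72 mm across, 182 mm high, between the two dispensers. Origin: middle of its underside. A bystander.
- tumbler: Single clear tumbler, 72 mm across, 120 mm high. Origin: middle of its underside. A bystander.
- pitcher: Clear plastic pitcher, 112 mm across, 200 mm high, with a handle at its +y side. Origin: middle of its underside. A bystander.
- relish_jar: Glass jar with a steel lid, 66 mm across, 90 mm high. Origin: middle of its underside. A bystander.
- sauce_bottle: White plastic bottle, 56 mm across, 170 mm high. Origin: middle of its underside. A bystander.
- shaker: Steel salt shaker, 40 mm across, 78 mm high, on the robot's side of the dispensers. Origin: middle of its underside. A bystander.
Things that resemble listed ones, but are neither listed nor needed, are in the scene too. What is shaped like the mandarin_1 but blue or white is not meant.

How it is judged (in metres and radians):
On the way, in this order (a step that is already met when the one before it is completed fails the run):
1. the orange dispenser's lever is pressed so that its gate rises (over 0.3 rad) (value of joint orange_lever above 0.3 rad), for 0.04 s.
2. both oranges have rolled past the gate into the tray (x of orange_1 in the frame of orange_dispenser between 0.172 and 0.325 m and y of orange_1 in the frame of orange_dispenser between -0.045 and 0.045 m and z of each of orange_1, orange_2 in the frame of orange_dispenser below 0.085 m and x of orange_2 in the frame of orange_dispenser between 0.172 and 0.325 m and y of orange_2 in the frame of orange_dispenser between -0.045 and 0.045 m), for 0.1 s.
At the end, for the whole second after the job is handed in: Both oranges lie in the orange dispenser's tray (centres 172 to 325 mm along it, between its walls), both levers are back at rest within 0.04 rad so that the gates are shut, and both mandarins are still in their chute behind their gate (all of step 2 and value of joint each of orange_lever, mandarin_lever below 0.04 rad and x of each of mandarin_1, mandarin_2 in the frame of mandarin_dispenser below 0.15 m); the robot touches nothing.
It fails at once if a fruit is touched by the robot (contact force between any of the fingers, the arm and orange_1 above 0.3 N or contact force between any of the fingers, the arm and orange_2 above 0.3 N or contact force between any of the fingers, the arm and mandarin_1 above 0.3 N or contact force between any of the fingers, the arm and mandarin_2 above 0.3 N).
It fails at once if a fruit is lifted (height (world z) of any of orange_1, orange_2, mandarin_1, mandarin_2 above 0.22 m).
It fails at once if a gate is pushed or lifted directly (contact force between any of the fingers, the arm and orange_lever_c4 above 1 N or contact force between any of the fingers, the arm and mandarin_lever_c4 above 1 N).
It fails at once if the mandarin dispenser's lever is pressed (more than 0.1 rad) or a mandarin leaves its chute (value of joint mandarin_lever above 0.1 rad or x of any of mandarin_1, mandarin_2 in the frame of mandarin_dispenser above 0.165 m).
It fails at once if a bystander is moved by more than 30 mm or tipped (distance of any of tumbler_stack, tumbler, pitcher, relish_jar, sauce_bottle, shaker from where it was at the start of the episode above 0.03 m or angle between any of tumbler_stack, tumbler, pitcher, relish_jar, sauce_bottle, shaker's own z axis and vertical above 0.3 rad).
It also fails if it takes over 38 s, if anything falls off the work surface, if the arm or the gripper's body presses on something with over 40 N, if the wrist force passes 120 N, or if a joint passes its speed limit or range.

## Robot

A 6-joint arm with a two-finger parallel gripper is mounted at the origin on the work surface. World frame = base frame: x ahead of the robot, y to its left, z up, the work surface at z = 0. Lengths are in m, angles in degrees, forces in N, time in s.
With the tool pointing down it reaches from about 0.25 to 0.8 m from the base axis. Payload 3.9 kg.
Tool frame: the origin (TCP) lies between the finger pads; the fingertips stand 22 mm ahead of it and the grasp point (between the pads) lies 3 mm ahead of it; z points along the fingers, y is the direction in which the jaws open and shut (so a half turn about z gives the same grasp; the last joint's range is limited). The gripper opens to 85 mm and grips with 20 to 120 N. Pads are 22 mm wide; open, the fingers measure 114 mm over their backs; the gripper's body (76 mm by 85 mm) begins 54 mm behind the grasp point. The pads swing forward as they close: fully open they stand 13 mm farther back than shut.
Start: joints at [-76.203, 14.897, -7.913, 67.191, 0, 90], TCP at [0.125, -0.51, 0.225] pointing down, gripper open.
Joint ranges: [-159.42, 159.42], [-47.68, 98.78], [-73.54, 78.23], [-108.79, 121.32], [-90, 84.71], [-180, 180]. Speed limits (degrees/s): [147.25, 147.25, 180, 180, 180, 180].

## Interface

Orientations are given as [roll, pitch, yaw] about the fixed x, y, z axes, in that order (R = Rz(yaw) Ry(pitch) Rx(roll)).
In Python, from bench import ctrl gives the robot as it stands. Calls block until the motion is done:
- ctrl.move_ptp(position, orientation): joint-space move of the TCP to a pose.
- ctrl.move_l(position, ori=None, v=0.15, contact_N=None): straight line of the TCP; ori=None keeps the orientation; v is the mean speed in m/s. With contact_N (N) it stops when the force on the tool has changed by that much, and returns True; else False.
- ctrl.set_joints(angles): joint-space move.
- ctrl.ungrasp() and ctrl.grab(force=None): open the fingers fully, or close them until they stop; force is the grip in N (None keeps the last).
- ctrl.dwell(seconds).
- ctrl.inverse_kinematics(position, orientation): joint angles nearest the present ones, or None.
- ctrl.sense(): the state.
- ctrl.snapshot(name): name is "scene" or "top" or "wrist"; returns a dict with "img" (400x640x3 uint8, blue, green, red), "vfov" (degrees; the focal length in pixels is half the picture's height over the tangent of half this angle, whatever the lens; pixels are square), "cx", "cy" (the principal point, pixels), "dist_coeffs" ([k1, k2, p1, p2, k3] as OpenCV has them; the pictures are not rectified), "eye" and "attitude" of the camera in the world; the wrist camera has in their place "tool_from_camera" (4x4, takes a point from camera to tool coordinates, whose origin is the TCP and whose axes are the flange's). Camera axes: x right, y up, looking along -z (the intrinsics and any distortion apply to the point x, -y, -z); pixel columns grow to the right and rows downward; lengths in m; the calibration is good to about 2 mm. A picture is of the moment at which its call begins: read the wrist's pose just before it. There is no depth.
A pose or a line that the arm cannot do raises ctrl.Unreachable and nothing moves.
- ctrl.job_done(): hands the job in, once; it reports no verdict.
The state is a dict: "time": time; "joint_positions": joint angles; "joint_velocities": joint speeds; "joint_torque": joint torques, N m; "tool_pos": TCP position; "eef_rot": TCP orientation; "contact_force": force on the tool from outside, world axes, zero at the start; "moment": the same for the moment, N m; "opening": opening from 0.0 (shut) to 1.0 (fully open).
Only numpy, scipy, OpenCV 4.12 (cv2) and the standard library are available. Lean on these libraries where they do the work, as an engineer would, in place of code of your own. Each camera call takes 0.05 s, during which the arm holds its last target.

## Working session

There is one attempt and no reset: what is moved stays moved. The work goes in short steps, each a Python script; the robot and the scene stay as the last script left them, time stands still between calls to the robot, and variables do not carry over. Pictures are saved under pics/ and viewed, and the job is handed in when it is done.

```bash
mkdir -p pics
python3 - <<'E'
from bench import ctrl
import cv2,json
for n in("scene","top","wrist"):
    s=ctrl.snapshot(n); cv2.imwrite(f"pics/{n}0.png",s.pop("img")); print(n,{k:(v.tolist() if hasattr(v,'tolist') else v) for k,v in s.items()})
print(ctrl.sense())
E
```

```text
scene {'vfov': 51.84723741597454, 'cx': 313.6347357671206, 'cy': 204.4663205584596, 'dist_coeffs': [-0.08199486315356969, 0.0, 0.0, 0.0, 0.0], 'eye': [1.0535609069905825, -0.7436574354304013, 0.8847576436060021], 'attitude': [49.75642739196838, 1.3169490495949912, 32.33085257669925]}
top {'vfov': 49.416470282306236, 'cx': 312.0785946238252, 'cy': 193.40393953452107, 'dist_coeffs': [-0.002219519657467, 0.0, 0.0, 0.0, 0.0], 'eye': [0.37817786091239275, -0.0016128026123552863, 1.502284059405371], 'attitude': [8.196780197930506, 0.6888652401433905, -89.2682532158281]}
wrist {'vfov': 70.06116775692179, 'cx': 319.0688192063338, 'cy': 196.27801234359166, 'dist_coeffs': [-0.026258681281465444, 0.0, 0.0, 0.0, 0.0], 'tool_from_camera': [[-0.0007193084990560393, 0.9462127522277816, 0.32354429390241124, 0.08197217618543312], [0.9999996475811335, 0.0008206927743520066, -0.00017692082436222384, 0.0005124904808304631], [-0.0004329352043346898, 0.3235440526186454, -0.9462130090958438, -0.1485210235259902], [0.0, 0.0, 0.0, 1.0]]}
{'time': 0.15, 'joint_positions': array([-7.62026947e+01,  1.49285864e+01, -7.96866315e+00,  6.71922014e+01,
       -1.32926071e-03,  9.00007709e+01]), 'joint_velocities': array([ 0.03005643, -0.029298  ,  0.34686362,  0.01273366, -0.03174061,
       -0.03617544]), 'joint_torque': array([-1.60022242e-03, -4.06007338e+01,  2.54165769e+01,  1.27057201e-02,
       -1.29442451e-04, -2.13328086e-06]), 'tool_pos': array([ 0.12506796, -0.50932075,  0.2239432 ]), 'eef_rot': array([-1.79910549e+02,  1.33046266e-03,  1.37965364e+01]), 'contact_force': array([-0.22215095,  0.69477676,  0.22446713]), 'moment': array([ 0.01992534, -0.00859478, -0.00738536]), 'opening': 0.9974832150796024}
```

View pics/scene0.png

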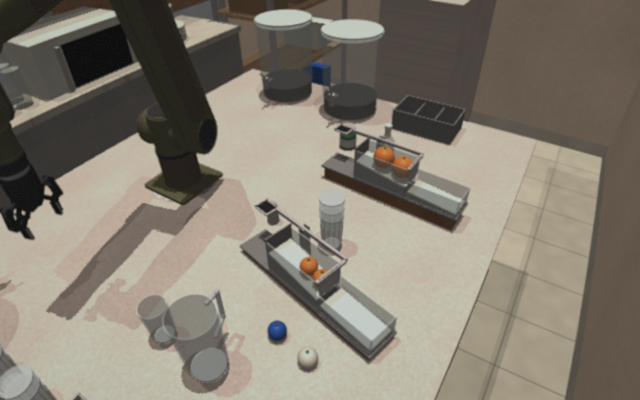

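View pics/top0.png

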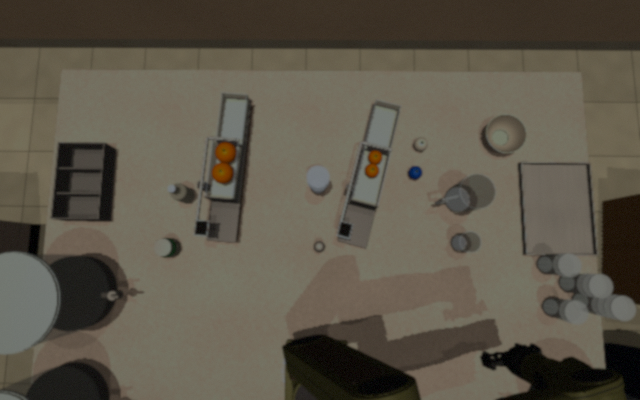

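The left-hand dispenser (larger fruits, ~23 px across against ~16 px, near (223,162)) is the orange one. Its paddle is at about (203,228) in the top view. I'll enlarge that area.

Run:
```python
import cv2,numpy as np
a=cv2.imread("pics/top0.png")[80:260,150:270]; a=cv2.convertScaleAbs(a,alpha=2.2,beta=10)
a=a[:,:]
cv2.imwrite("pics/c1.png",cv2.resize(a[60:],None,fx=5,fy=5,interpolation=cv2.INTER_CUBIC)) # x=150+u/5,y=140+v/5
b=cv2.imread("pics/scene0.png")[110:230,315:475]
cv2.imwrite("pics/c2.png",cv2.resize(b,None,fx=5,fy=5,interpolation=cv2.INTER_CUBIC))
```

```text
(no output)
```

View pics/c1.png

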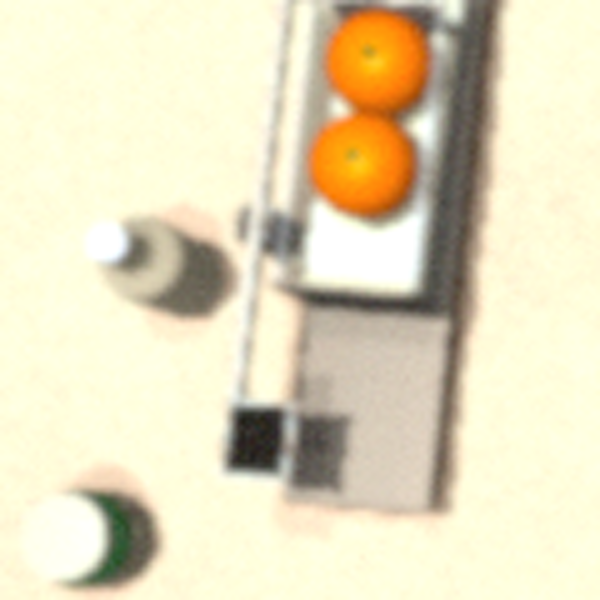

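View pics/c2.png

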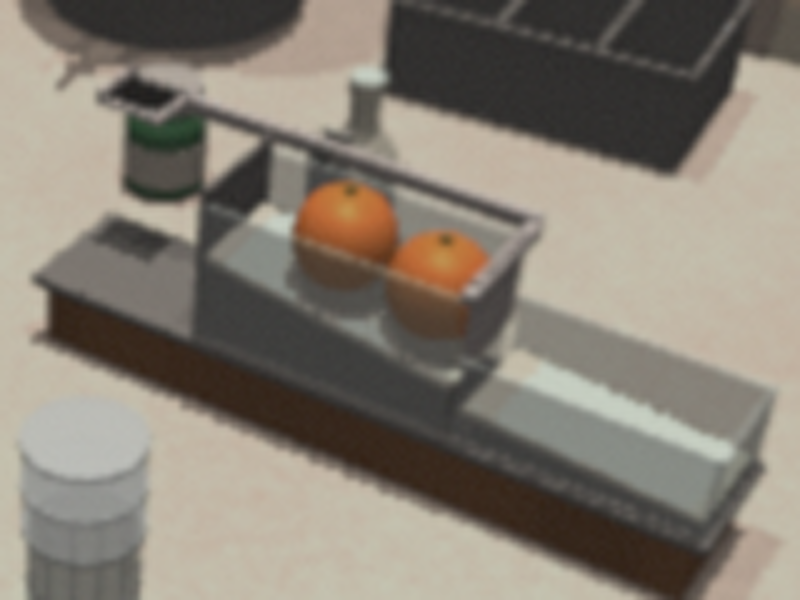

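Top crop: the paddle pad's middle is at (257,439), i.e. image (201.4,227.8), and the bar runs from there up to (290,0). Scene crop: the pad's middle is at (145,95), i.e. image (344,129). I'll triangulate from these.

```bash
cat > h.py <<'E'
import numpy as np,cv2
from scipy.spatial.transform import Rotation as Ro
def ray(s,uv,T=None):
    f=200/np.tan(np.radians(s["vfov"]/2)); K=np.array([[f,0,s["cx"]],[0,f,s["cy"]],[0,0,1]])
    p=cv2.undistortPoints(np.array([[uv]],float),K,np.array(s["dist_coeffs"]))[0,0]
    d=np.array([p[0],-p[1],-1.])
    if T is None: R=Ro.from_euler('xyz',s["attitude"],degrees=True).as_matrix(); e=np.array(s["eye"])
    else: R=T[:3,:3]; e=T[:3,3]
    d=R@d; return e,d/np.linalg.norm(d)
def tri(rs):
    A=sum(np.eye(3)-np.outer(d,d) for e,d in rs); b=sum((np.eye(3)-np.outer(d,d))@e for e,d in rs)
    x=np.linalg.solve(A,b); return x,[np.linalg.norm(np.cross(x-e,d)) for e,d in rs]
def atz(r,z): e,d=r; return e+d*(z-e[2])/d[2]
E
python3 - <<'E'
from bench import ctrl
from h import *
t=ctrl.snapshot("top"); s=ctrl.snapshot("scene")
x,r=tri([ray(t,(201.4,227.8)),ray(s,(344,129))]); print("paddle",x,r)
z=x[2]
a=atz(ray(t,(150+243/5,140+400/5)),z);b=atz(ray(t,(150+290/5,140)),z); print(a,b,np.degrees(np.arctan2(*(b-a)[1::-1])))
print("plinth low edge far", atz(ray(t,(150+440/5,140+508/5)),z-.113),atz(ray(t,(251,97)),z-.113))
for n,uv,zz in(("jar",(163.5,247.5),.09),("bottle cap",(171,188.5),.17),("mand paddle",(345,229),z),("shaker",(319,245),.078)): print(n,atz(ray(t,uv),zz))
E
```

```text
paddle [0.46033686 0.35674019 0.1676142 ] [np.float64(0.000991555101313257), np.float64(0.000991555101313219)]
[0.48345383 0.36597931 0.1676142 ] [0.73751353 0.34882545 0.1676142 ] -3.8626934577182626
plinth low edge far [0.42215275 0.26228395 0.0546142 ] [0.92333709 0.23552064 0.0546142 ]
jar [0.39905448 0.49698943 0.09      ]
bottle cap [0.58046062 0.45651879 0.17      ]
mand paddle [ 0.46116817 -0.0853777   0.1676142 ]
shaker [ 0.41372222 -0.00656244  0.078     ]
```

Run:
```python
from bench import ctrl
from h import *
ctrl.grab(20)
ctrl.move_ptp([0.2,-0.45,0.42],[180,0,-3.5])
ctrl.move_ptp([0.42,0.357,0.36],[180,0,-3.5])
q=ctrl.sense(); w=ctrl.snapshot("wrist"); cv2.imwrite("pics/w1.png",w["img"])
T=np.eye(4);T[:3,:3]=Ro.from_euler('xyz',q["eef_rot"],degrees=True).as_matrix();T[:3,3]=q["tool_pos"]
T=T@np.array(w["tool_from_camera"]); np.save("T1.npy",T)
print(q["time"],q["tool_pos"],q["eef_rot"],q["opening"],q["contact_force"])
cv2.imwrite("pics/t1.png",ctrl.snapshot("top")["img"])
```

```text
5.5667 [0.42025455 0.3566896  0.36002777] [ 1.79996822e+02 -5.95370497e-03 -3.54484032e+00] 0.002097534908068637 [-0.10978432 -0.64294221 -0.42790296]
```

View pics/w1.png

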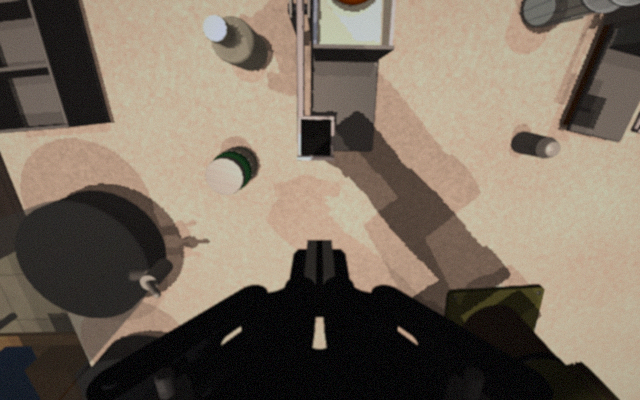

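The wrist view shows the paddle plate spanning about (299..334, 118..158), with its middle near (316,138). The oranges' dispenser is ahead, the jar is at (230,172) and the bottle at (228,38), all well clear.

Run:
```python
from bench import ctrl
from h import *
T=np.load("T1.npy"); w=ctrl.snapshot("wrist"); t=ctrl.snapshot("top"); s=ctrl.snapshot("scene")
r=ray(w,(316,138),T)
print(atz(r,.168),tri([r,ray(s,(344,129))]),tri([r,ray(t,(201.4,227.8)),ray(s,(344,129))]))
a=atz(ray(w,(300.5,113),T),.168);b=atz(ray(w,(298.5,5),T),.168);print(a,b,np.degrees(np.arctan2(*(b-a)[1::-1])))
cv2.imwrite("pics/w2.png",cv2.resize(w["img"][90:180,260:380],None,fx=6,fy=6,interpolation=cv2.INTER_CUBIC))
```

```text
[0.45885117 0.35687065 0.168     ] (array([0.45983483, 0.35734525, 0.16759651]), [np.float64(0.0011290552053229812), np.float64(0.0011290552053230196)]) (array([0.45977816, 0.35688589, 0.16755203]), [np.float64(0.0009761881209999538), np.float64(0.0007513585328976365), np.float64(0.0013906171668907868)])
[0.48837225 0.37277663 0.168     ] [0.5965342  0.36597639 0.168     ] -3.5975025938557206
```

View pics/w2.png

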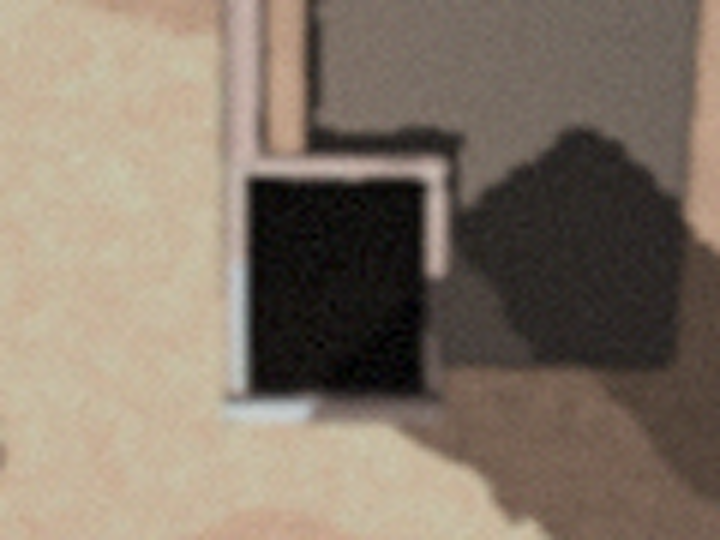

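```bash
cat > p.py <<'E'
from bench import ctrl
from h import *
YAW=-3.6; f=np.array([np.cos(np.radians(YAW)),np.sin(np.radians(YAW)),0]); Z=np.array([0,0,1.])
def pose(th,zp,gap=0,P=(0.4605,0.357)):
    """TCP pose with tips on paddle middle at lever angle th; zp = paddle top z at rest"""
    piv=np.array([P[0],P[1],zp-.008])+.135*f
    u=-np.cos(th)*f-np.sin(th)*Z; n=-np.sin(th)*f+np.cos(th)*Z
    return (piv+.135*u+(.008+.022+gap)*n).tolist(),[180,-np.degrees(th),YAW]
E
python3 - <<'E'
from p import *
p,o=pose(0,.1675,.03); ctrl.move_ptp(p,o)
f0=ctrl.sense()["contact_force"]
p,o=pose(0,.1675,-.012); hit=ctrl.move_l(p,o,v=.03,contact_N=1.5)
q=ctrl.sense(); print(hit,q["time"],q["tool_pos"],q["tool_pos"][2]-.022,q["contact_force"]-f0)
for th in(.15,.3,.46):
    print(th, ctrl.inverse_kinematics(*pose(th,.1675)))
cv2.imwrite("pics/s2.png",cv2.resize(ctrl.snapshot("scene")["img"][80:240,300:480],None,fx=4,fy=3.5))
E
```

```text
False 8.0 [0.46062286 0.35712182 0.17772634] 0.1557263436459087 [ 0.54863279 -1.29597175 -0.43029225]
0.15 [  41.39136968   17.44265004  -13.54039231   52.91607035   -6.0647784
 -135.33212752]
0.3 [  45.16229495   14.84809469  -22.72200968   40.90473517  -12.83979058
 -132.53884589]
0.46 [  49.1732658    13.87344094  -31.76517001   27.6762336   -20.70109188
 -130.29513563]
```

View pics/s2.png

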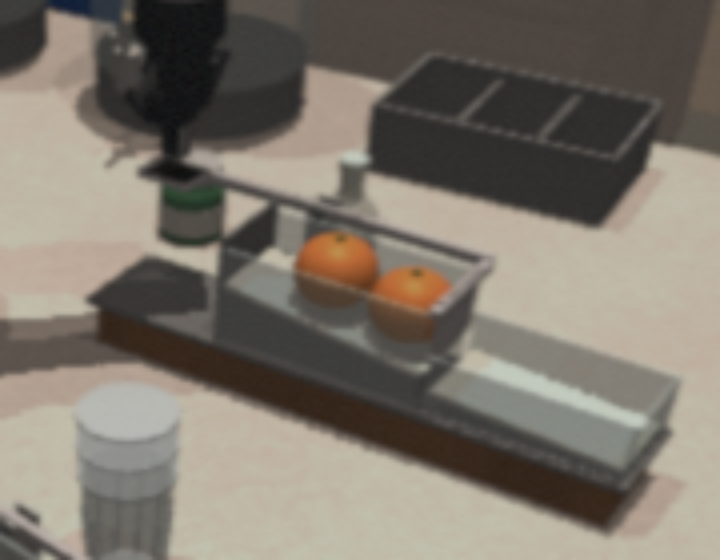

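Not yet in contact; the fingertips appear just above or on the paddle's far half. I'll continue slowly.

Run:
```python
from p import *
for g in(-.018,-.024,-.030):
    p,o=pose(0,.1675,g); hit=ctrl.move_l(p,o,v=.03,contact_N=2.5)
    q=ctrl.sense(); print(hit,q["time"],q["tool_pos"][2]-.022,q["contact_force"].round(2),q["joint_torque"].round(2))
    if hit: break
cv2.imwrite("pics/s3.png",cv2.resize(ctrl.snapshot("scene")["img"][80:240,300:480],None,fx=4,fy=3.5))
cv2.imwrite("pics/w3.png",ctrl.snapshot("wrist")["img"])
```

```text
False 8.4 0.14912005739468479 [-0.19 -0.39 -0.18] [-0.000e+00 -4.677e+01  2.471e+01 -1.000e-02  0.000e+00  0.000e+00]
False 8.75 0.14317446630844555 [0.68 0.37 0.34] [ 0.000e+00 -4.680e+01  2.458e+01 -1.000e-02  0.000e+00 -0.000e+00]
False 9.1 0.13773075670311574 [1.04 1.25 1.68] [-5.000e-02 -4.612e+01  2.356e+01  3.400e-01 -2.000e-02  0.000e+00]
```

View pics/s3.png

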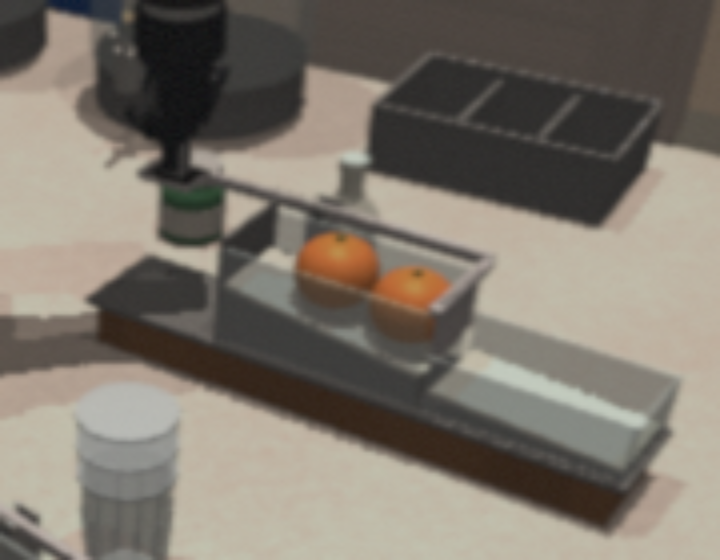

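View pics/w3.png

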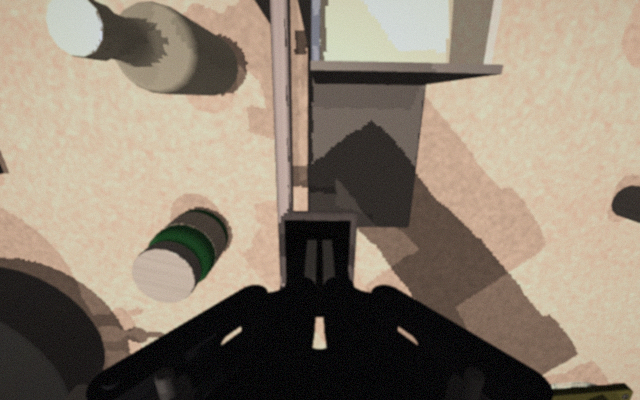

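Run:
```python
from p import *
q=ctrl.sense(); w=ctrl.snapshot("wrist")
T=np.eye(4);T[:3,:3]=Ro.from_euler('xyz',q["eef_rot"],degrees=True).as_matrix();T[:3,3]=q["tool_pos"]
T=T@np.array(w["tool_from_camera"]);np.save("T3.npy",T); T1=np.load("T1.npy")
print(q["tool_pos"],q["contact_force"])
for a,b in(((335,115.8),(355.5,212)),((297.5,116),(282,213))): print(tri([ray(w,a,T1),ray(w,b,T)]))
cv2.imwrite("pics/w4.png",cv2.resize(w["img"][195:300,260:380],None,fx=6,fy=5.6,interpolation=cv2.INTER_CUBIC))
```

```text
[0.46078639 0.35716748 0.15970352] [0.56463777 0.76075552 1.66624395]
(array([0.48225088, 0.33382809, 0.1612645 ]), [np.float64(0.0008447373653123312), np.float64(0.0008447373653122646)])
(array([0.48477539, 0.37609453, 0.16240836]), [np.float64(0.0008574782668133951), np.float64(0.0008574782668134362)])
```

View pics/w4.png

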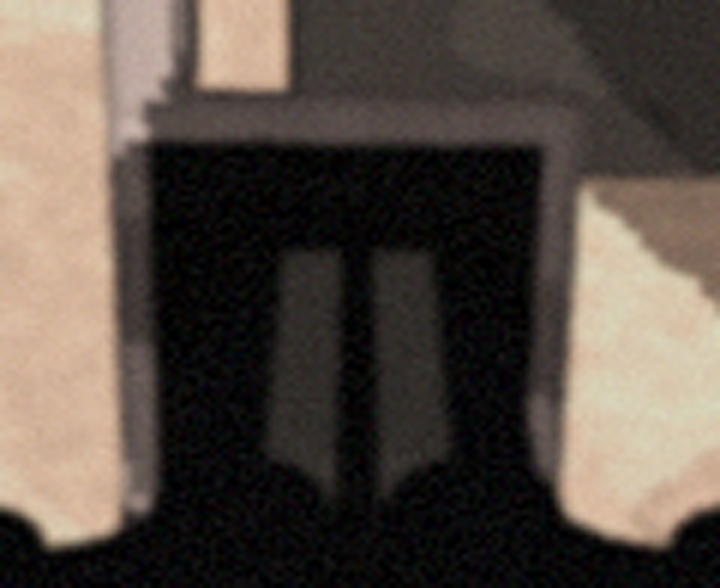

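Run:
```python
from p import *
w=ctrl.snapshot("wrist"); C=np.array(w["tool_from_camera"]); print(ctrl.sense()["opening"])
for uv in((319,239.6),(319,281)):
    e,d=ray(w,uv,C)
    for x in(.005,.009,.011,.013): k=(x-e[0])/d[0]; print(uv,x,(e+d*k).round(4))
```

```text
-0.0018338179181418227
(319, 239.6) 0.005 [ 0.005   0.0008 -0.0003]
(319, 239.6) 0.009 [ 0.009   0.0008 -0.008 ]
(319, 239.6) 0.011 [ 0.011   0.0008 -0.0118]
(319, 239.6) 0.013 [ 0.013   0.0008 -0.0157]
(319, 281) 0.005 [ 0.005   0.0008 -0.0401]
(319, 281) 0.009 [ 0.009   0.0008 -0.0457]
(319, 281) 0.011 [ 0.011   0.0008 -0.0485]
(319, 281) 0.013 [ 0.013   0.0008 -0.0513]
```

Scene and wrist pictures agree that the fingertips have just reached the paddle (top ~0.165) at TCP z ≈ 0.160, with the gate still shut. The true shut-finger reach is therefore about 6 mm short of the TCP, not 22 mm ahead as specified. I'll press along the arc using that measured offset.

Run:
```python
from p import *
for th in(.06,.14,.22):
    ctrl.move_l(*pose(th,.1665,-.029),v=.06)
    q=ctrl.sense(); print(th,q["time"],q["tool_pos"],q["contact_force"].round(2))
cv2.imwrite("pics/s4.png",cv2.resize(ctrl.snapshot("scene")["img"][80:240,300:480],None,fx=4,fy=3.5))
cv2.imwrite("pics/w5.png",ctrl.snapshot("wrist")["img"])
```

```text
0.06 9.5833 [0.45977244 0.35671711 0.15142896] [-0.92  0.38  1.07]
0.14 9.9167 [0.46103751 0.35668527 0.14058883] [-0.33  0.03 -0.59]
0.22 10.25 [0.46310025 0.35665775 0.12989104] [-0.   -0.67 -0.35]
```

View pics/s4.png

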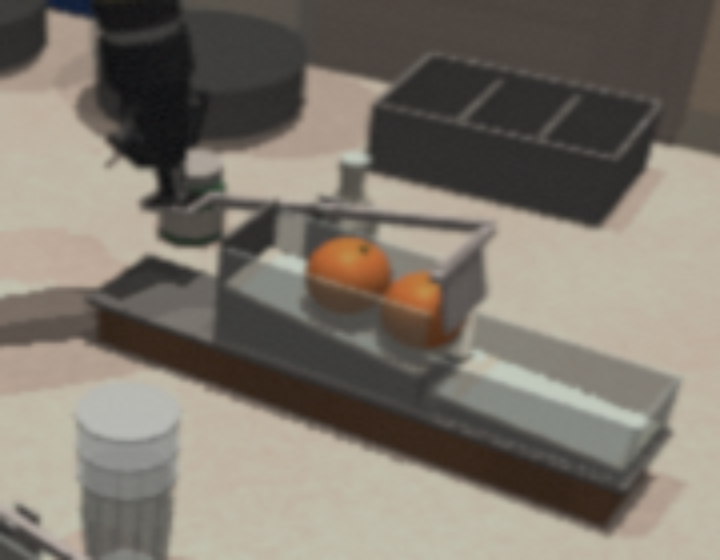

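View pics/w5.png

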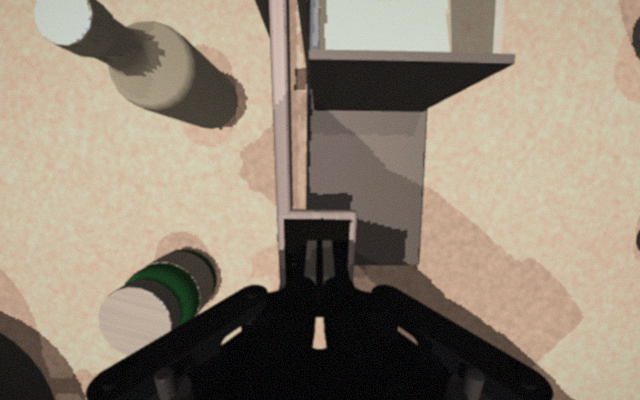

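The paddle is following: the lever has tilted and the gate is partly up, with the oranges still held. I'll press on to about 0.46 rad and hold.

Run:
```python
from p import *
for th in(.34,.46):
    ctrl.move_l(*pose(th,.1665,-.029),v=.07)
    q=ctrl.sense(); print(th,q["time"],q["tool_pos"],q["contact_force"].round(2))
ctrl.dwell(1.5)
cv2.imwrite("pics/s5.png",cv2.resize(ctrl.snapshot("scene")["img"][80:240,300:480],None,fx=4,fy=3.5))
print(ctrl.sense()["contact_force"])
```

```text
0.34 10.7333 [0.46738341 0.3564266  0.11429164] [0.31 0.64 0.  ]
0.46 11.1167 [0.47365412 0.3562274  0.09971681] [-3.76 -0.51  4.87]
[-5.1023404  -0.21146384  5.20021643]
```

View pics/s5.png

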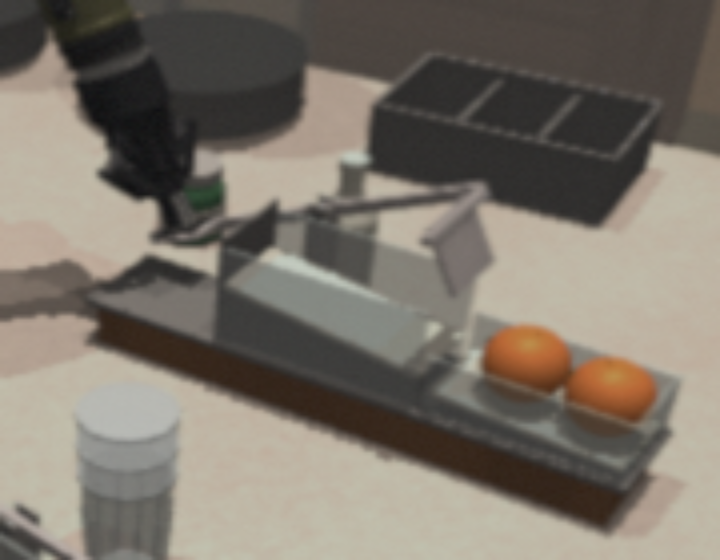

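Both oranges are in the tray, at crop (527,360) and (610,392), against its far end and clear of the gate. Now I'll release along the same arc.

Run:
```python
from p import *
for th in(.34,.22,.11,0): ctrl.move_l(*pose(th,.1665,-.029),v=.07)
ctrl.move_l(*pose(0,.1665,.06),v=.1)
ctrl.dwell(1)
p=pose(0,.1665,.06)[0]; ctrl.move_l([p[0]-.1,p[1],.36],v=.2)
ctrl.dwell(.5); print(ctrl.sense()["time"],ctrl.sense()["contact_force"])
s=ctrl.snapshot("scene")["img"]; cv2.imwrite("pics/s6.png",cv2.resize(s[80:240,300:480],None,fx=4,fy=3.5)); cv2.imwrite("pics/s6f.png",s)
```

```text
17.5917 [-0.19344962 -0.0181005   0.79574506]
```

View pics/s6.png

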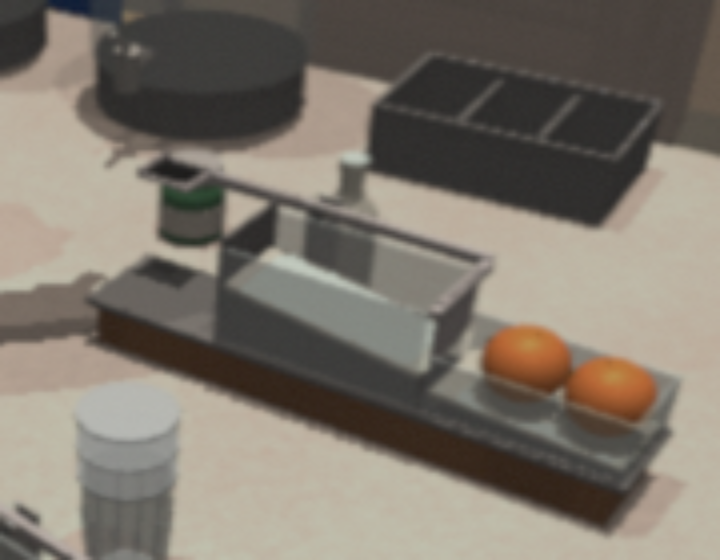

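View pics/s6f.png

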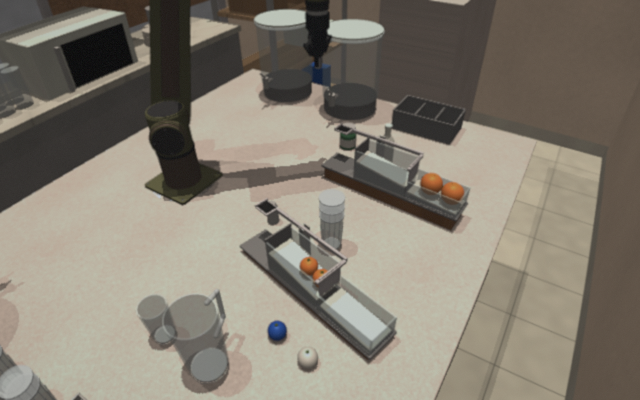

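The paddle is back level at crop (175,172), the same place as before, and the gate is shut. Both oranges are in the tray, the mandarins and bystanders haven't moved, and the gripper is clear.

```bash
python3 -c "
from bench import ctrl
ctrl.job_done()"
```

```text
the job is handed in; nothing more can be done
```

I pressed the paddle of the orange dispenser (the left one, with the larger fruit) to about 0.46 rad with shut fingertips. I held it until both oranges were in the tray, let it come back up along the same arc, withdrew, and handed the job in after about 17.6 s on the robot's clock.

The last scene picture showed:
- **Orange dispenser:** both oranges are in the tray, the paddle is level and the gate is shut.
- **Everything else:** the mandarins are still in their chute, and the bystanders in that view stand where they did. The sauce bottle and relish jar are partly hidden there, and I took no final top view. The gripper was well clear.

Two readings disagreed with what I expected:
- **Fingertip reach:** the shut fingertips met the paddle with the TCP about 6 mm below its top. By the 22 mm specification it should have been 22 mm above. I judged contact from the pictures and used the measured offset.
- **Force sensing:** force readings stayed near noise until the full press (about 7 N), and no contact stop triggered. I confirmed lever movement by camera, and the lever angles come from the commanded poses.

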